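# Cover the bean canister with the flat lid

### The job

The flat wooden lid lies on the plywood riser, too wide and thin to pick up cleanly there: slide it flat along the riser until more than half of its handle sticks out past the riser's front edge (the one facing the robot) and let it rest there, without letting it fall off. Then pinch it by the overhanging handle, lift it off and set it down, not drop it, on the straight-sided steel canister so that it lies flat on the rim and covers the whole mouth. Let go, and leave the canister and everything else standing where they are.

Things in the scene. Friction and masses are not known exactly. Their poses are not given: they have to be found in the camera images.
- lid: dark smooth wooden lid, 40 to 70 g: flat disc 110 mm across, 4 mm thick, with a straight handle in the same plane (28 mm wide, 4 mm thick, from the disc's rim to 120 mm from its centre). Balances 15 mm from the centre towards the handle; slides easily (friction 0.4), can be dragged by pressing on it. Origin: disc centre, underside; z up; handle along its -x, roughly towards the riser's front edge
- lid_tip (a point): the end of the lid's handle, mid-width, on the underside: 120 mm along -x from the lid's origin
- riser: fixed plywood riser (a low shelf standing on the counter): top 300 mm (its x) by 260 mm (its y), upper face 80 mm above the counter, top board 18 mm thick, on two side panels set back from the front, open below at the front. Origin: centre of its footprint at counter height; its front edge, facing the robot, is at its own x = -150 mm
- riser_edge (a point): middle of the riser's front edge, on its upper face
- canister: straight-sided open steel canister, 88 mm across outside, 80 mm across inside its mouth, 90 mm high, 0.28 to 0.46 kg, loose on the counter to one side of the riser (left or right). Origin: centre of its underside, z up
- canister_rim (a point): centre of the canister's mouth, at rim height (90 mm above its base)
- espresso_cup: white cup without handle, rim 58 mm across, 50 mm high, near a back corner of the riser's top, loose, to be left alone. Origin: centre of its underside
- small_glass: clear glass, 52 mm across, 55 mm high, near the other back corner of the riser's top, loose, to be left alone. Origin: centre of its underside
- mug: blue mug with a handle, 80 mm across, 90 mm high, on the counter behind the canister, loose, to be left alone. Origin: centre of its underside
- milk_jug: steel jug with wide belly, narrower neck and a wire handle, 88 mm across, 105 mm high, on the counter behind the canister, loose, to be left alone. Origin: centre of its underside
- sugar_jar: glass jar with a wooden cap, 60 mm across, 85 mm high, beside the canister, loose, to be left alone. Origin: centre of its underside
- tamper: steel coffee tamper, 56 mm across, 88 mm high, on the counter nearer the robot, loose, to be left alone. Origin: centre of its underside
There are look-alikes about, which are no part of the job. Of the things that look like the lid, the largest one is meant.

How it is judged:
By the outcome, as a careful person would: the job done as asked, in the order asked, and still so for the second after the job is handed in, with the robot touching nothing.
It also fails if it takes over 67 s, if anything falls off the work surface, if the arm or the gripper's body presses on something with over 40 N, if the wrist force passes 120 N, or if a joint passes its speed limit or range.

### The arm

A 6-joint arm with a two-finger parallel gripper is mounted at the origin on the work surface. World frame = base frame: x ahead of the robot, y to its left, z up, the work surface at z = 0. Lengths are in m, angles in rad, forces in N, time in s.
With the tool pointing down it reaches from about 0.275 to 0.75 m from the base axis. Payload 10.2 kg.
Tool frame: the origin (TCP) lies at the centre of the arm's flange, where the gripper is bolted on; the fingertips stand 173 mm ahead of it and the grasp point (between the pads) lies 155 mm ahead of it (arm.tip_reach is the distance from the TCP to the fingertips, in m); z points along the fingers, y is the line along which they close (so a half turn about z gives the same grasp; the last joint's range is limited). The gripper opens to 85 mm and grips with 20 to 120 N. Pads are 22 mm wide; open, the fingers measure 114 mm over their backs; the gripper's body (76 mm by 85 mm) begins 54 mm behind the grasp point. The pads swing forward as they close: fully open they stand 13 mm farther back than shut.
Start: joints at [-1.41, 0.313, 1.498, -0, 1.331, -0.223], TCP at [0.197, -0.487, 0.405] pointing down, gripper open.
Joint ranges: [-2.94, 2.94], [-0.97, 2.17], [0.19, 2.56], [-1.23, 4.37], [0.02, 3.11], [-2.88, 2.88]. Speed limits (rad/s): [2.39, 2.39, 3.01, 3.14, 3.14, 3.14].

### API

Orientations are given as a rotation vector (axis times angle).
In Python, from station import arm, claw, solver, capture gives the robot as it stands. Calls block until the motion is done:
- arm.move_to(position, orientation): joint-space move of the TCP to a pose.
- arm.move_l(position, rot=None, rate=0.15, stop_force=None): straight line of the TCP; rot=None keeps the orientation; rate is the mean speed in m/s. With stop_force (N) it stops when the force on the tool has changed by that much, and returns True; else False.
- arm.movej(angles): joint-space move.
- claw.open_gripper() and claw.grasp(): open the fingers fully, or close them until they stop; the grip force is fixed at half the most.
- arm.hold(seconds).
- solver.ik(position, orientation): joint angles nearest the present ones, or None.
- arm.state(): the state.
- capture(name): name is "scene" or "top"; returns a dict with "img" (420x560x3 uint8, blue, green, red), "camera_matrix" (3x3 intrinsics, pixels), "eye" and "attitude" of the camera in the world. Camera axes: x right, y up, looking along -z (the intrinsics and any distortion apply to the point x, -y, -z); pixel columns grow to the right and rows downward; lengths in m; the calibration is good to about 2 mm. A picture is of the moment at which its call begins. There is no depth.
A pose or a line that the arm cannot do raises arm.IKError and nothing moves.
- arm.job_done(): hands the job in; it is judged then, once.
The state is a dict: "time_s": time; "qpos": joint angles; "qd": joint speeds; "tau": joint torques, N m; "tool_pos": TCP position; "orientation": TCP orientation; "contact_force": force on the tool from outside, world axes, zero at the start; "moment": the same for the moment, N m; "width": finger opening in m; "grip_force": force on a finger pad.
Only numpy, scipy, OpenCV 4.12 (cv2) and the standard library are available. Lean on these libraries where they do the work, as an engineer would, in place of code of your own. Each camera call takes 0.05 s, during which the arm holds its last target. There are 200 camera calls.

## Working session

There is one attempt and no reset: what is moved stays moved. The work goes in short steps, each a Python script; the robot and the scene stay as the last script left them, time stands still between calls to the robot, and variables do not carry over. Pictures are saved under pics/ and viewed, at most 10 in all, crops included, and the job is handed in when it is done.

```bash
mkdir -p pics; ls
cat > h.py <<'E'
import numpy as np, cv2
from scipy.spatial.transform import Rotation as R
from station import arm, claw, solver, capture
def rot(c):
    a=np.array(c["attitude"],float)
    if a.shape==(3,3): return a
    return R.from_rotvec(a).as_matrix() if a.size==3 else R.from_quat(a).as_matrix()
def ray(c,u,v,z):
    K=np.array(c["camera_matrix"]); p=np.linalg.solve(K,[u,v,1.])
    d=rot(c)@np.array([p[0],-p[1],-p[2]]); e=np.array(c["eye"])
    return e+d*(z-e[2])/d[2]
def proj(c,P):
    q=rot(c).T@(np.array(P)-np.array(c["eye"])); q=np.array(c["camera_matrix"])@[q[0],-q[1],-q[2]]
    return q[:2]/q[2]
def down(yaw):  # tool z down, tool y along direction yaw
    y=np.array([np.cos(yaw),np.sin(yaw),0]); z=np.array([0,0,-1.])
    return R.from_matrix(np.column_stack([np.cross(y,z),y,z])).as_rotvec()
E
python3 - <<'E'
from h import *
for n in("top","scene"):
    c=capture(n); cv2.imwrite(f"pics/{n}0.png",c["img"]); print({k:v for k,v in c.items() if k!="img"})
s=arm.state();print(s, arm.tip_reach)
E
```

```text
pics
{'camera_matrix': array([[509.95276122,   0.        , 274.45984461],
       [  0.        , 509.95276122, 212.58523835],
       [  0.        ,   0.        ,   1.        ]]), 'eye': array([ 0.24365612, -0.06138458,  1.56352154]), 'attitude': array([ 0.14071408, -0.14957138, -1.59074466])}
{'camera_matrix': array([[533.4221861 ,   0.        , 283.87574725],
       [  0.        , 533.4221861 , 207.45881051],
       [  0.        ,   0.        ,   1.        ]]), 'eye': array([1.10493119, 0.5913129 , 1.42779086]), 'attitude': array([0.25529704, 0.69930502, 2.31062703])}
{'time_s': 0.1, 'qpos': array([-1.41039303e+00,  3.13397489e-01,  1.49836972e+00, -1.67081147e-05,
        1.33101107e+00, -2.23390270e-01]), 'qd': array([ 0.00046526,  0.00012499, -0.00250836,  0.00070289, -0.00076638,
       -0.00289564]), 'tau': array([ 1.91722022e-03, -4.12906337e+01, -2.60139763e+01, -2.12774803e-04,
        3.09549381e-03, -1.49048714e-05]), 'tool_pos': array([ 0.19656776, -0.48677385,  0.40418718]), 'orientation': array([-3.08276137e+00, -5.98948356e-01, -3.31524613e-05]), 'contact_force': array([-1.58278328,  0.39694803, -0.32311326]), 'moment': array([-0.054595  , -0.01332402, -0.02377046]), 'grip_force': 0.0, 'width': 0.08512994604483502} 0.1734
```

View pics/top0.png

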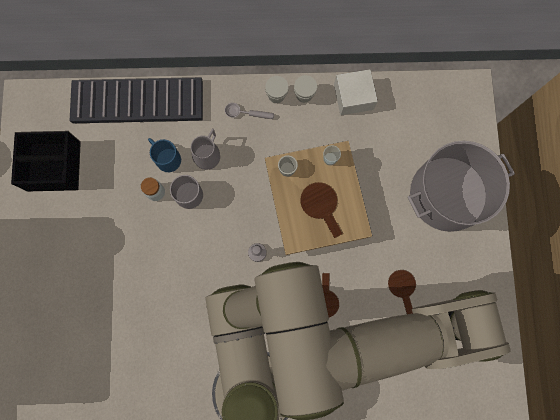

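View pics/scene0.png

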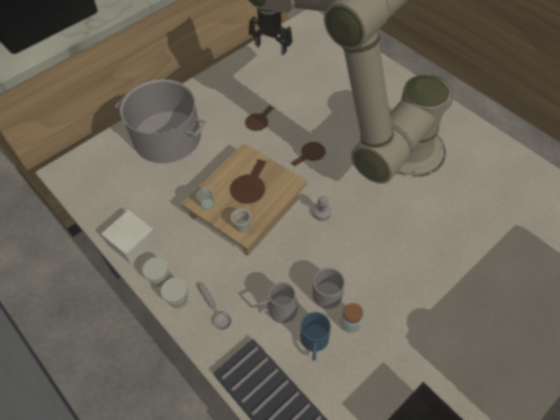

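The top view shows the lid's disc at about (320,200) with its handle pointing to (338,235). The riser's front edge runs from (287,254) to (371,237), and the canister is at (185,192). Jug (205,150), mug (165,155), sugar jar (150,187) and tamper (257,252) are nearby.

```bash
cat >> h.py <<'E'
def lid_pose(c,roi,z):
    x0,y0,x1,y1=roi; im=c["img"].astype(int); b,g,r=im[...,0],im[...,1],im[...,2]
    m=((r>1.5*b)&(r-b>12)&(r<125)&(g<70)).astype(np.uint8); k=np.zeros_like(m); k[y0:y1,x0:x1]=1; m*=k
    n,l,s,_=cv2.connectedComponentsWithStats(m); i=1+np.argmax(s[1:,4]); m=(l==i)
    cn=max(cv2.findContours(m.astype(np.uint8),cv2.RETR_EXTERNAL,cv2.CHAIN_APPROX_NONE)[0],key=cv2.contourArea)
    vs,us=np.nonzero(m); P=np.array([ray(c,u,v,z)[:2] for u,v in zip(us,vs)])
    mu=P.mean(0); far=P[np.argmax(np.linalg.norm(P-mu,axis=1))]; d=(mu-far)/np.linalg.norm(mu-far)
    for _ in range(5):   # disc = points ahead of the neck; extents across and along
        n_=np.array([-d[1],d[0]]); s=P@d; t=P@n_
        disc=s>s.max()-0.09
        tc=(t[disc].max()+t[disc].min())/2; D=n_*tc+d*(s.max()-0.055)
        H=P[s<s.min()+0.045]; hm=H.mean(0); d=(D-hm)/np.linalg.norm(D-hm)
    s=P@d;t=P@np.array([-d[1],d[0]])
    print("lid n",m.sum(),"len",np.ptp(s),"wid",np.ptp(t[s>s.max()-.09]))
    # length centred: total 175 mm
    mid=(s.max()+s.min())/2; D=d*(mid+0.0325)+np.array([-d[1],d[0]])*tc
    return D,np.arctan2(d[1],d[0])
E
python3 - <<'E'
from h import *
T=capture("top");S=capture("scene")
for c,roi in((T,(270,150,370,245)),(S,(190,150,300,240))):
    D,a=lid_pose(c,roi,.084); print("lid",D,np.degrees(a))
# riser: plywood colour in top view
for c,roi in((T,(255,130,385,265)),(S,(170,140,320,260))):
    im=c["img"];h=cv2.cvtColor(im,cv2.COLOR_BGR2HSV);x0,y0,x1,y1=roi
    m=np.zeros(im.shape[:2],np.uint8);m[y0:y1,x0:x1]=((h[...,1]>75)&(h[...,2]>110))[y0:y1,x0:x1]
    cn=max(cv2.findContours(m,cv2.RETR_EXTERNAL,cv2.CHAIN_APPROX_NONE)[0],key=cv2.contourArea)
    r=cv2.minAreaRect(np.array([ray(c,*p[0],.08)[:2] for p in cn],np.float32));print("riser",r,cv2.boxPoints(r).tolist())
for n,uv in dict(can=(185,187),jug=(205,145),mug=(165,150),jar=(150,185),tamp=(257,250)).items():
    print(n,ray(T,*uv,.09))
def crop(c,x0,y0,x1,y1):return cv2.resize(c["img"][y0:y1,x0:x1],(400,400),interpolation=cv2.INTER_CUBIC)
cv2.imwrite("pics/crop1.png",np.hstack([crop(T,135,120,235,220),crop(S,270,245,370,345)]))
E
```

```text
lid n 1258 len 0.1734573035563612 wid 0.10983458354901504
lid [ 0.55316957 -0.20499011] 26.576039324247223
lid n 854 len 0.169028764963908 wid 0.10324885216181234
lid [ 0.55401518 -0.20267828] 26.009054404886264
riser ((0.5667939186096191, -0.20154085755348206), (0.2993536591529846, 0.2590354382991791), 10.5445556640625) [[0.3959429860115051, -0.10160119086503983], [0.44334644079208374, -0.3562622666358948], [0.7376448512077332, -0.3014805316925049], [0.6902413964271545, -0.046819448471069336]]
riser ((0.5709475874900818, -0.19099096953868866), (0.30883699655532837, 0.27464476227760315), 10.67026138305664) [[0.39377298951148987, -0.08463463187217712], [0.44462528824806213, -0.3545305132865906], [0.7481222152709961, -0.2973473072052002], [0.6972699165344238, -0.027451425790786743]]
can [0.60176351 0.1900729  0.09      ]
jug [0.73026675 0.13077917 0.09      ]
mug [0.71748427 0.25092814 0.09      ]
jar [0.61039136 0.29386022 0.09      ]
tamp [ 0.40902823 -0.01979169  0.09      ]
```

View pics/crop1.png

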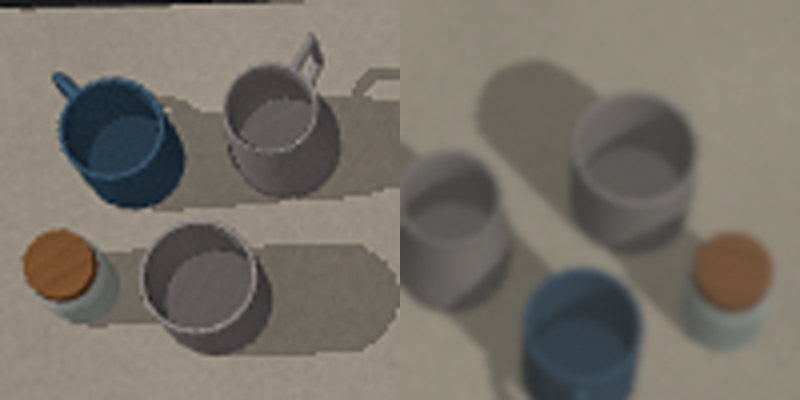

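In the crop, the canister's rim is centred at about (184.5,189) in the top view and (328,281.5) in the scene view. Next: press on the disc with closed fingers and drag it about 80 mm perpendicular to the front edge. The tip is about 21 mm behind the edge now.

Run:
```python
from h import *
T=capture("top");S=capture("scene")
print("can",ray(T,184.5,189,.09),ray(S,328,281.6,.09))
q=down(np.radians(100))
for a in(100,-80):
    print(a,solver.ik([.553,-.204,.30],down(np.radians(a))))
D=np.array([.5535,-.204]); q=min((down(np.radians(a)) for a in(100.5,-79.5)),key=lambda o:abs(solver.ik([*D,.30],o)[5]))
claw.grasp()
arm.move_to([*D,.32],q)
print(arm.move_l([*D,.268],rate=.15))
f0=arm.state()["contact_force"]
print(arm.move_l([*D,.250],rate=.02,stop_force=8))
s=arm.state();p=s["tool_pos"];print(p,s["contact_force"]-f0,s["time_s"])
u=-np.array([.983,.183,0]); p0=p.copy()
arm.move_l(p0+u*.02-[0,0,.001],rate=.05)
s=arm.state();print(s["tool_pos"],s["contact_force"]-f0,s["time_s"])
T=capture("top");cv2.imwrite("pics/t2.png",T["img"][130:290,240:400])
S=capture("scene");print(lid_pose(S,(190,150,300,240),.084))
cv2.imwrite("pics/s2.png",np.hstack([cv2.resize(T["img"][130:290,240:400],(400,400)),cv2.resize(S["img"][110:270,170:330],(400,400))]))
```

```text
can [0.59571166 0.19151099 0.09      ] [0.59755273 0.19283451 0.09      ]
100 [-5.52022580e-01  5.48138705e-01  1.43204009e+00 -4.44089210e-16
  1.16141386e+00 -2.29735183e+00]
-80 [-5.52022580e-01  5.48138705e-01  1.43204009e+00 -8.88178420e-16
  1.16141386e+00  8.44240822e-01]
False
True
[ 0.55354309 -0.20399368  0.2574545 ] [-0.26317019 -0.44193033  6.01865326] 3.85
[ 0.53373019 -0.20798096  0.25747626] [-1.65888321 -1.42301609  9.36347421] 4.4
lid n 481 len 0.1020117591998364 wid 0.10300124277043265
(array([ 0.56820173, -0.07155173]), np.float64(2.66086632203885))
```

View pics/s2.png

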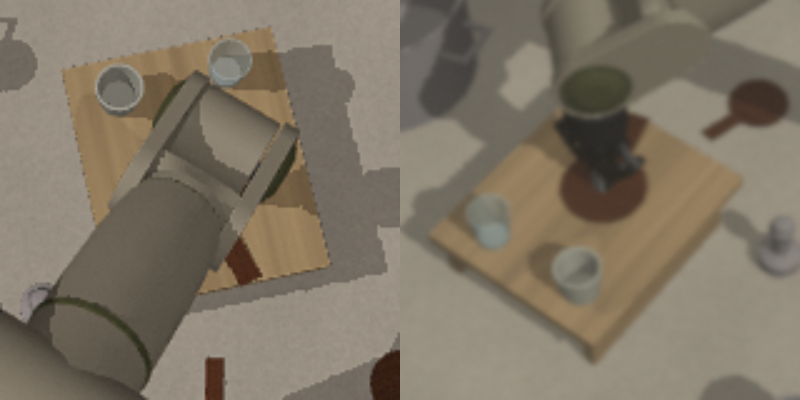

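The handle tip in the top crop, at about (252,280), now almost reaches the front edge, so the lid moves with the finger. I'll continue the drag.

Run:
```python
from h import *
u=-np.array([.983,.183,0]); p=np.array([.55354,-.20399,.2565])
arm.move_l(p+u*.080,rate=.05)
s=arm.state();print(s["tool_pos"],s["contact_force"],s["time_s"])
q=s["tool_pos"];arm.move_l([q[0],q[1],.30],rate=.1)
arm.move_to([.42,.02,.38],s["orientation"])
T=capture("top");S=capture("scene")
print(lid_pose(T,(270,150,370,275),.084),lid_pose(S,(190,130,310,240),.084))
cv2.imwrite("pics/s3.png",np.hstack([cv2.resize(T["img"][130:290,240:400],(400,400)),cv2.resize(S["img"][110:270,170:330],(400,400))]))
```

```text
[ 0.47503775 -0.21889852  0.25746066] [ 0.81893287 -1.09216892  8.19332655] 5.85
lid n 1298 len 0.1725241777207151 wid 0.11013021679351565
lid n 776 len 0.16702550852780654 wid 0.10238562892681635
(array([ 0.4758137 , -0.21969546]), np.float64(0.46684321841675647)) (array([ 0.4762564, -0.2174571]), np.float64(0.4548461777825816))
```

View pics/s3.png

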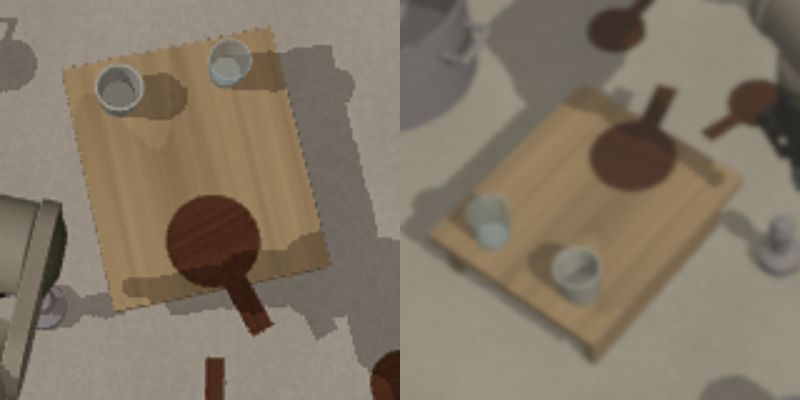

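The lid now rests with about 58 mm of handle past the edge (handle tip at crop pixel (262,328)), and its yaw is unchanged. Now I'll pinch it across the handle and lift.

Run:
```python
from h import *
a=np.radians(26.5); D=np.array([.476,-.2187]); G=D-.096*np.array([np.cos(a),np.sin(a)])
q=down(a-np.pi/2)
claw.open_gripper()
arm.move_to([*G,.36],q)
print(arm.move_l([*G,.234],rate=.08,stop_force=10))
claw.grasp(); arm.hold(.3)
s=arm.state();print(s["width"],s["grip_force"],s["contact_force"],s["tool_pos"],s["time_s"])
arm.move_l([*G,.254],rate=.04)
arm.move_l([*G,.37],rate=.1)
s=arm.state();print(s["width"],s["grip_force"],s["contact_force"],s["moment"],s["tool_pos"],s["time_s"])
T=capture("top");S=capture("scene")
cv2.imwrite("pics/s4.png",np.hstack([cv2.resize(T["img"][130:310,230:410],(400,400)),cv2.resize(S["img"][60:240,170:350],(400,400))]))
```

```text
False
0.026394130138036327 58.750707507133484 [-1.87448302 -0.05336177  1.42003588] [ 0.39010251 -0.26155865  0.23404826] 12.025
0.026767152707066925 58.900980949401855 [-0.30396733  0.10066983 -1.0582977 ] [0.04111534 0.04231836 0.04407102] [ 0.39003698 -0.26148863  0.36944882] 13.9833
```

View pics/s4.png

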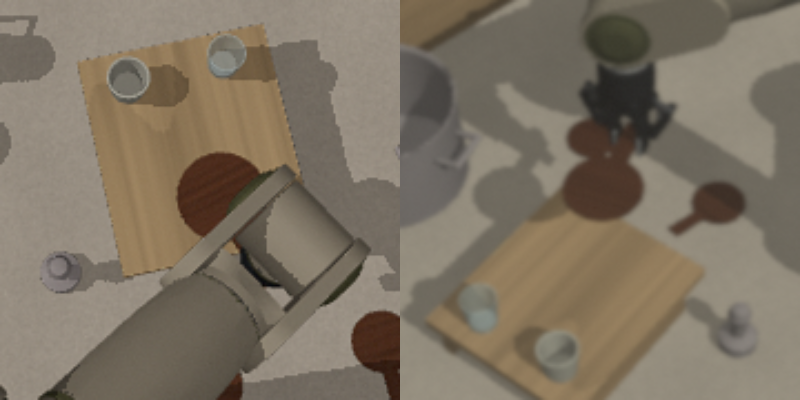

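The lid is held roughly flat, with its disc at about (600,188) in the right-hand crop. I'll carry it over the canister and check where it is before lowering.

Run:
```python
from h import *
a=np.radians(18); C=np.array([.5966,.192]); G=C-.096*np.array([np.cos(a),np.sin(a)])
q=down(a-np.pi/2)
arm.move_to([*G,.37],q)
arm.move_l([*G,.285],rate=.08); arm.hold(.3)
s=arm.state();print(s["width"],s["tool_pos"],s["time_s"])
T=capture("top");S=capture("scene")
for z in (.125,.135):
  print(z)
  for c,roi in((T,(130,120,240,240)),(S,(270,200,400,330))):
    try: print(lid_pose(c,roi,z))
    except Exception as e: print(e)
cv2.imwrite("pics/s5.png",np.hstack([cv2.resize(T["img"][110:260,110:260],(400,400)),cv2.resize(S["img"][200:350,260:410],(400,400))]))
```

```text
0.026129542067385332 [0.50532188 0.16234218 0.28518482] 17.2167
0.125
lid n 329 len 0.09912609516564429 wid 0.04037766757045891
(array([0.6410249, 0.1669611]), np.float64(-1.3824371661401693))
lid n 1188 len 0.1613993538097258 wid 0.10316264196610905
(array([0.59545783, 0.19031958]), np.float64(0.3182527517519337))
0.135
lid n 329 len 0.09844322790713556 wid 0.04008029609679464
(array([0.63830053, 0.16513392]), np.float64(-1.3834706469966245))
lid n 1188 len 0.16017212310921902 wid 0.10236498065738012
(array([0.59960788, 0.19347412]), np.float64(0.3189981483829593))
```

View pics/s5.png

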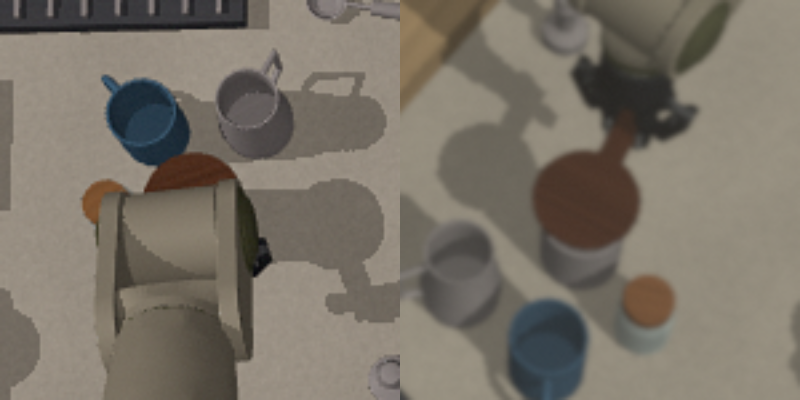

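Seen in the scene view, the lid is centred over the canister at (0.598,0.192), within a few mm. I'll lower it to contact and release.

Run:
```python
from h import *
p=arm.state()["tool_pos"]
arm.move_l([p[0],p[1],.252],rate=.04)
print(arm.move_l([p[0],p[1],.238],rate=.012,stop_force=2.5))
s=arm.state();print(s["tool_pos"],s["contact_force"],s["moment"],s["width"],s["time_s"])
S=capture("scene");print(lid_pose(S,(270,200,400,330),.094))
cv2.imwrite("pics/s6.png",cv2.resize(S["img"][200:350,260:410],(600,600),interpolation=cv2.INTER_CUBIC))
```

```text
True
[0.50530627 0.16230488 0.24299218] [-1.02279898 -0.88601947  3.73600395] [-0.00020907 -0.08800745  0.02482754] 0.02644918394188699 19.05
lid n 1131 len 0.15853446313041808 wid 0.1021806925443921
(array([0.60099737, 0.19378338]), np.float64(0.3113878961081559))
```

View pics/s6.png

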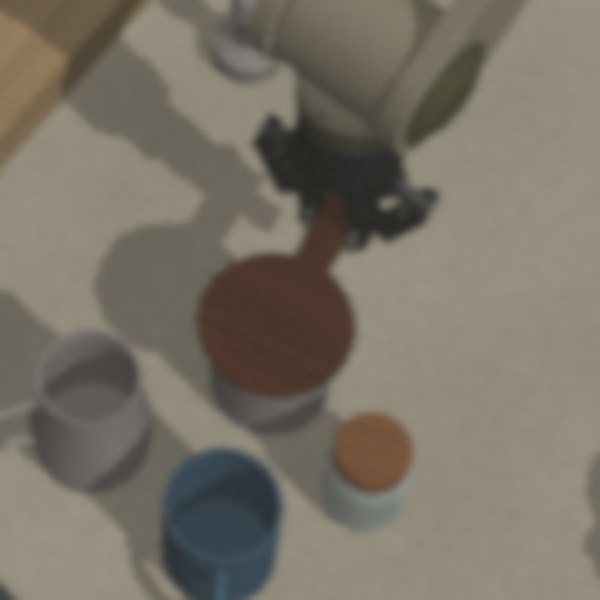

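Contact came at the expected height (0.243 against 0.244), with the lid level on the rim. Releasing.

Run:
```python
from h import *
claw.open_gripper(); arm.hold(.3)
p=arm.state()["tool_pos"]
arm.move_l([p[0],p[1],.37],rate=.08)
arm.move_to([.35,-.05,.42],arm.state()["orientation"]); arm.hold(.3)
T=capture("top");S=capture("scene")
for c,roi in((T,(130,120,240,260)),(S,(270,200,400,330))): print(lid_pose(c,roi,.094))
print(arm.state()["time_s"])
cv2.imwrite("pics/s7.png",np.hstack([cv2.resize(T["img"][110:260,110:260],(400,400)),cv2.resize(S["img"][200:350,260:410],(400,400))]))
```

```text
lid n 1248 len 0.17364403949463536 wid 0.10767871551050556
(array([0.59612529, 0.19166298]), np.float64(0.3146728303701412))
lid n 1162 len 0.1672012921098195 wid 0.1024747001270376
(array([0.59691686, 0.19260837]), np.float64(0.3026424404255809))
23.1917
```

View pics/s7.png

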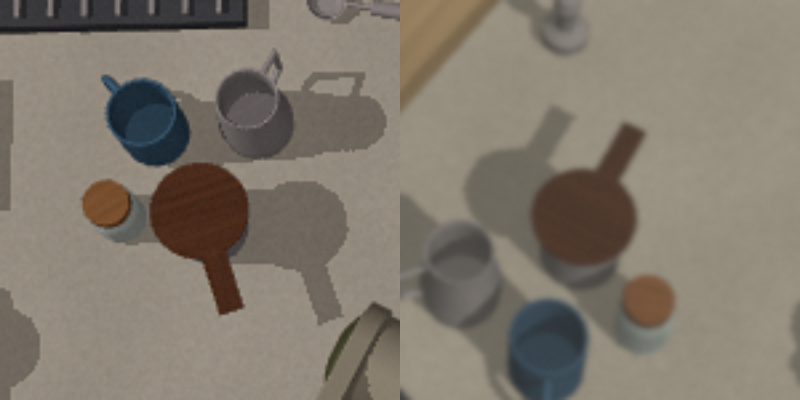

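The lid lies flat and centred on the canister at (0.596,0.192), both views agree, and the neighbouring objects haven't moved.

```bash
python3 -c "
from h import *
print(arm.job_done())"
```

```text
the job is handed in; nothing more can be done
None
```

The lid was slid out past the riser's edge, pinched by its handle and set flat on the canister, covering the whole mouth; I handed the job in at about 23 s on the robot clock, and the call returned no verdict.

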